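Put the instrument case away

TASK

Put the instrument case away: with the fingertips, push the lid of the steel case fully shut, and then push the drawer it stands in fully home, so that the raised lid never runs into the unit. Only push, lift or carry nothing; leave the other unit's drawer as far out as it is, and do not move the bottles and other things standing about.

Things in the scene. Friction and masses are not known exactly. Their poses are not given: they have to be found in the camera images.
- case_unit_front (a point): fixed point of the wooden one-drawer unit whose drawer holds the steel case with the lid: where case_drawer_front comes to lie when that drawer is shut, 51 mm above the table. Its +x axis points into the unit, the way the drawer is pushed, within 0.12 rad of straight away from the robot. The unit is 260 mm deep, 200 wide, 100 high, fixed, left or right of its twin
- case_drawer (a joint): how far that drawer is pulled out towards the unit's own -x, in m: 0 fully shut, 0.215 the stop; starts 0.13 to 0.155. Slides with about 4 N of friction and stays where it is left
- case_drawer_front (a point): centre of the outer face of that drawer's front panel, 51 mm above the table; axes as the unit's. Panel 196 mm wide, 12 thick, from 8 to 94 mm above the table; a round knob of 18 mm diameter sticks 18 mm out here. The drawer's other walls reach 49 mm above the table
- case_lid (a joint): angle of the steel case's lid, rad: 0 shut and lying flat, 1.57 upright; starts 1.1 to 1.5, leaning a little to the robot. The stiff hinge (about 0.08 N m) keeps it where it is left
- case_lid_hinge (a point): middle of the lid's hinge line, which runs along the unit's y, 109 mm behind the outer face of the drawer front and 65.5 mm above the table; turns with the lid. The lid is a flat steel plate 85 mm from hinge to free edge, 152 wide, 6 thick, hinged on the side away from the robot; shut, it lies towards the robot, its top 71.5 mm above the table
- case_base (a point): underside centre (20 mm above the table) of the open steel instrument case fixed in that drawer, 85 mm (x) by 150 mm (y) by 45 mm high, centred across the drawer; its rim is 65 mm above the table and its nearest wall 12 mm behind the front panel
- case_lid_edge (a point): middle of the lid's free edge, on its outer (upper when shut) face, 85 mm from the hinge
- tray_drawer (a joint): how far the drawer of the tray unit (the twin with the lidless tray) is pulled out, in m; starts 0.05 to 0.15; to be left as it is
- tray_drawer_front (a point): centre of the outer face of the tray drawer's front panel, 51 mm above the table; unit, drawer and axes as the other one's, but its drawer holds a shallow open steel tray without a lid
- amber_bottle: amber glass bottle, 44 mm diameter, 75 mm tall, loose, standing about the middle of the case unit's top; origin under its centre
- amber_vial: amber glass bottle, 32 mm diameter, 55 mm tall, loose, standing about the middle of the tray unit's top; origin under its centre
- clear_vial: clear glass vial, 26 mm diameter, 50 mm tall, loose, on the table between the two units; origin under its centre
- squeeze_bottle: white plastic bottle, 60 mm diameter, 170 mm tall, loose, on the table left of the units; origin under its centre
- spray_can: spray can, 52 mm diameter, 160 mm tall, loose, on the table right of the units; origin under its centre
- paper_roll: white paper roll standing on end, 110 mm diameter, 220 mm tall, loose, behind the squeeze bottle at the left; origin under its centre
- steel_cup: small open steel cup, 60 mm across, 50 mm tall, loose, on the table at the right, nearer the robot than the spray can; origin under its centre

How it is judged:
By the outcome, as a careful person would: the job done as asked, in the order asked, and still so for the second after the job is handed in, with the robot touching nothing.
It also fails if it takes over 46 s, if anything falls off the work surface, if the arm or the gripper's body presses on something with over 40 N, if the wrist force passes 120 N, or if a joint passes its speed limit or range.

ROBOT

A 7-joint arm with a two-finger parallel gripper is mounted at the origin on the work surface. World frame = base frame: x ahead of the robot, y to its left, z up, the work surface at z = 0. Lengths are in m, angles in rad, forces in N, time in s.
With the tool pointing down it reaches from about 0.425 to 0.925 m from the base axis. Payload 6.8 kg.
Tool frame: the origin (TCP) lies at the very end of the fingers, on their centre line; the grasp point (between the pads) lies bot.grip_depth behind it (bot.grip_depth is the distance from the TCP to the grasp point, in m); z points along the fingers, y is the line along which they close (so a half turn about z gives the same grasp; the last joint's range is limited). The gripper opens to 85 mm and grips with 20 to 120 N. Pads are 22 mm wide; open, the fingers measure 114 mm over their backs; the gripper's body (76 mm by 85 mm) begins 54 mm behind the grasp point. The pads swing forward as they close: fully open they stand 13 mm farther back than shut.
Start: joints at [1.163, 0.477, 0.022, 1.555, -0.011, 1.109, -0.083], TCP at [0.199, -0.645, 0.198] pointing down, gripper open.
Joint ranges: [-2.96, 2.96], [-0.34, 2.1], [-1.41, 1.46], [0.24, 2.44], [-1.37, 4.51], [0.17, 1.92], [-2.96, 2.96]. Speed limits (rad/s): [2.39, 2.39, 3.14, 3.14, 3.14, 3.14, 3.14].

INTERFACE

Orientations are given as a unit quaternion [w, x, y, z].
In Python, from station import bot gives the robot as it stands.
- The arm moves only by the tool send_rows, never from a script. Its arguments are lists of equal length, an entry for each row: "slide": the shift along the tool's x, y, z in mm, a list of three; "roll": the turn about the tool's z in degrees; "claw": the opening, from 0 (shut) to 1 (fully open). A call has exactly 8 rows; each row is the pose to reach, as a shift and turn from the pose commanded when the call began, along the tool's axes at that moment; what a row does not reach only later rows make up. A row lasts 1/12 s, in which the tool goes at most 41.7 mm and 7.16 degrees, less where a joint would pass 70% of its speed; a pose out of reach is approached as far as the arm can. A call with a gripper value outside its range is refused whole. The fingers move at their own pace and stop on an object; "force" is the grip in N (left out, the last holds). Time passes only in rows, so rows that repeat a pose let the fingers close, or fill a call up. It gives the time, the measured TCP pose, the force, the opening and the grip force at its end, in the units of the state.
- bot.get_obs(): the state, without advancing time (a new reading comes with each control period).
- bot.read_camera(name): name is "side" or "top"; returns the picture (384x512x3 uint8, red, green, blue); there is no depth.
- bot.camera_model(name): a dict with "camera_matrix" (3x3 intrinsics, pixels), "D" ([k1, k2, p1, p2, k3] as OpenCV has them; the pictures are not rectified), "camera_from_world" (4x4, takes a point from world to camera coordinates). Camera axes: x right, y down, z forward; pixel columns grow to the right and rows downward; lengths in m; the calibration is good to about 2 mm. A picture is of the moment at which its call begins. camera_model takes no time and is no camera call.
- bot.hand_in(): hands the job in; it is judged then, once.
The state is a dict: "t": time; "q": joint angles; "joint_vel": joint speeds; "joint_torque": joint torques, N m; "eef_pos": TCP position; "tool_rot": TCP orientation; "contact_force": force on the tool from outside, world axes, zero at the start; "torque": the same for the moment, N m; "gripper_width": opening from 0.0 (shut) to 1.0 (fully open); "grasp_force": force on a finger pad.
Only numpy, scipy, OpenCV 4.12 (cv2) and the standard library are available. Lean on these libraries where they do the work, as an engineer would, in place of code of your own. Each camera call takes 0.05 s, during which the arm holds its last target. There are 200 camera calls.

## Working session

There is one attempt and no reset: what is moved stays moved. The work goes in short steps, Python scripts to look and compute and a tool call to move; the robot and the scene stay as the last step left them, time stands still between calls to the robot, and variables do not carry over. Pictures are saved under pics/ and viewed, at most 10 in all, crops included, and the job is handed in when it is done.

Besides the shell and the picture viewer there is one more tool, called as name(argument=value, ...) on one line, values as JSON. send_rows: Moves the arm, as the interface text tells. Its arguments: {"type":"object","properties":{"slide":{"type":"array","items":{"type":"array","items":{"type":"number"}}},"roll":{"type":"array","items":{"type":"number"}},"claw":{"type":"array","items":{"type":"number"}},"force":{"type":"number"}},"required":["slide","roll","claw"]}

```bash
mkdir -p pics
python3 - <<'E'
from station import bot
import cv2,numpy as np
for n in("top","side"):
    im=bot.read_camera(n); cv2.imwrite(f"pics/{n}0.png",cv2.cvtColor(im,cv2.COLOR_RGB2BGR)); m=bot.camera_model(n)
    print(n,m["camera_matrix"],m["D"],np.round(m["camera_from_world"],3))
o=bot.get_obs();print(o["t"],o["eef_pos"],o["tool_rot"],o["q"],o["gripper_width"],bot.grip_depth)
E
```

```text
top [[352.08509037   0.         258.61075227]
 [  0.         352.08509037 185.38108135]
 [  0.           0.           1.        ]] [-0.03765127  0.          0.          0.          0.        ] [[-0.037 -0.999  0.003  0.008]
 [-0.975  0.036 -0.219  0.63 ]
 [ 0.219 -0.011 -0.976  1.029]
 [ 0.     0.     0.     1.   ]]
side [[457.77257921   0.         250.73698634]
 [  0.         457.77257921 193.05815953]
 [  0.           0.           1.        ]] [-0.17890631  0.          0.          0.          0.        ] [[-0.766 -0.643 -0.004  0.464]
 [-0.364  0.439 -0.821  0.29 ]
 [ 0.53  -0.627 -0.571  0.909]
 [ 0.     0.     0.     1.   ]]
0.1 [ 0.19918234 -0.64431067  0.19680193] [-8.29824517e-04  9.88778596e-01  1.49385967e-01 -1.81558687e-04] [ 1.16286917  0.47774257  0.02232685  1.55636182 -0.01150707  1.10931499
 -0.08306338] 0.9988522326452769 0.0187
```

View pics/top0.png

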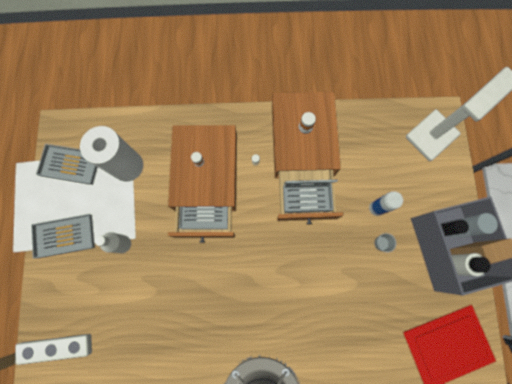

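View pics/side0.png

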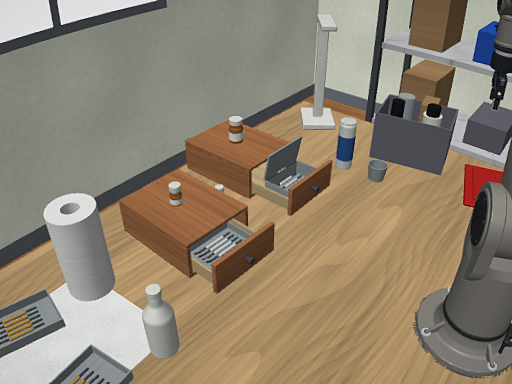

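The top view shows the case unit as the right-hand one, with its drawer front around (278–342, 215), knob (309,221) and raised lid around (306,183–210). The left unit is the tray. The side view shows the lid at (283,165) leaning, with the drawer front at (310,187).

Run:
```python
import cv2,numpy as np
a=cv2.imread("pics/top0.png")[85:230,262:352]; b=cv2.imread("pics/side0.png")[110:220,180:340]
cv2.imwrite("pics/c.png",np.hstack([cv2.resize(a,None,fx=3.9,fy=3.9,interpolation=2)[:560], np.vstack([cv2.resize(b,(440,302),interpolation=2),np.zeros((258,440,3),np.uint8)])]))
```

```text
(no output)
```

View pics/c.png

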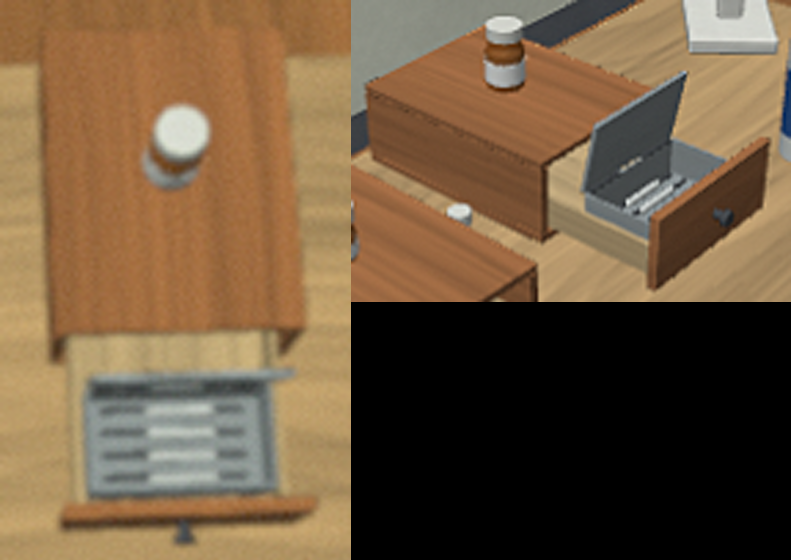

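The crop shows the unit's top corners at (52,333), (303,327), (40,30) and (283,30). The panel's outer top edge runs from (62,516) to (315,504). In the side view the lid's free edge runs from (592,128) to (686,73), all in crop pixels. The lid is nearly upright.

```bash
cat > h.py <<'E'
from station import bot
import cv2,numpy as np
def ray(n,uv):
    m=bot.camera_model(n); T=np.array(m["camera_from_world"])
    p=cv2.undistortPoints(np.array([[uv]],float),np.array(m["camera_matrix"]),np.array(m["D"]))[0,0]
    return -T[:3,:3].T@T[:3,3], T[:3,:3].T@np.r_[p,1]
def onz(n,uv,z):
    c,d=ray(n,uv); return c+d*(z-c[2])/d[2]
E
python3 - <<'E'
from h import *
np.set_printoptions(precision=4,suppress=True)
t=lambda x,y:(262+(x-2)/3.9,85+(y-2)/3.9)
s=lambda x,y:(180+(x-352)/2.75,110+(y-1)/2.75)
print("cams",ray("top",(250,190))[0],ray("side",(250,190))[0])
for k,p in dict(FL=(52,333),FR=(303,327),BL=(40,30),BR=(283,30)).items(): print(k,onz("top",t(*p),.1))
for k,p in dict(L=(62,516),R=(315,504)).items(): print("panel top",k,onz("top",t(*p),.094))
for k,p in dict(L=(651,215),R=(768,140)).items(): print("panel side",k,onz("side",s(*p),.094))
print("unit side cam FL",onz("side",s(542,165),.1),"BL",onz("side",s(367,90),.1))
for z in(.13,.14,.145,.15): print("lid",z,onz("side",s(592,128),z),onz("side",s(686,73),z),onz("top",t(92,378),z),onz("top",t(295,373),z))
print("hinge-rim far",onz("top",t(88,388),.065),onz("side",s(588,193),.065))
print("rim near", onz("top",t(90,497),.065),onz("top",t(276,488),.065))
print("bottle cap",onz("top",t(182,130),.175))
E
```

```text
cams [ 0.3899 -0.0025  1.1417] [-0.0211  0.7411  0.7593]
FL [ 0.6701 -0.0661  0.1   ]
FR [ 0.6679 -0.2642  0.1   ]
BL [ 0.9303 -0.0687  0.1   ]
BR [ 0.9237 -0.2706  0.1   ]
panel top L [ 0.5263 -0.0673  0.094 ]
panel top R [ 0.5282 -0.2627  0.094 ]
panel side L [ 0.5363 -0.0707  0.094 ]
panel side R [ 0.5244 -0.2608  0.094 ]
unit side cam FL [ 0.6665 -0.0659  0.1   ] BL [ 0.9161 -0.0627  0.1   ]
lid 0.13 [ 0.6419 -0.1139  0.13  ] [ 0.6372 -0.2704  0.13  ] [ 0.6257 -0.0929  0.13  ] [ 0.624  -0.2474  0.13  ]
lid 0.14 [ 0.6314 -0.1003  0.14  ] [ 0.6267 -0.2544  0.14  ] [ 0.6234 -0.092   0.14  ] [ 0.6217 -0.245   0.14  ]
lid 0.145 [ 0.6261 -0.0935  0.145 ] [ 0.6215 -0.2463  0.145 ] [ 0.6222 -0.0916  0.145 ] [ 0.6205 -0.2438  0.145 ]
lid 0.15 [ 0.6209 -0.0867  0.15  ] [ 0.6162 -0.2383  0.15  ] [ 0.621  -0.0911  0.15  ] [ 0.6193 -0.2425  0.15  ]
hinge-rim far [ 0.6327 -0.095   0.065 ] [ 0.6328 -0.0975  0.065 ]
rim near [ 0.5443 -0.0919  0.065 ] [ 0.546  -0.2399  0.065 ]
bottle cap [ 0.8051 -0.1674  0.175 ]
```

send_rows(slide=[[20, -18, 0], [48, -44, 0], [77, -71, 0], [106, -98, 0], [135, -125, 0], [164, -152, 0], [193, -179, 0], [222, -206, 0]], roll=[2, 4.5, 7, 9.5, 12, 14, 16, 17.9], claw=[0, 0, 0, 0, 0, 0, 0, 0])

```text
t: 0.77
eef_pos: [0.351, -0.3805, 0.1975]
tool_rot: [-0.0, 1.0, -0.007, -0.0]
contact_force: [0.8, 0.1, -0.6]
gripper_width: -0.002
grasp_force: 0.0
```

send_rows(slide=[[20, -36, 0], [40, -72, 0], [59, -107, 0], [79, -143, 0], [98, -178, 0], [120, -210, 0], [155, -215, 0], [190, -217, 0]], roll=[0, 0, 0, 0, 0, 0, 0, 0], claw=[0, 0, 0, 0, 0, 0, 0, 0])

```text
t: 1.43
eef_pos: [0.5443, -0.1647, 0.1978]
tool_rot: [-0.0, 1.0, -0.004, -0.0]
contact_force: [-0.1, -1.0, 1.2]
gripper_width: 0.0
grasp_force: 0.0
```

send_rows(slide=[[38, 0, 0], [76, 0, 0], [108, 0, 0], [116, 0, 0], [116, 0, 20], [116, 0, 40], [116, 0, 60], [116, 0, 68]], roll=[0, 0, 0, 0, 0, 0, 0, 0], claw=[0, 0, 0, 0, 0, 0, 0, 0])

```text
t: 2.1
eef_pos: [0.6567, -0.1693, 0.1262]
tool_rot: [-0.0, 1.0, -0.006, -0.003]
contact_force: [-0.8, -0.0, -0.6]
gripper_width: 0.001
grasp_force: 0.0
```

Run:
```python
from h import *
a=bot.read_camera("side")[90:220,190:350]; b=bot.read_camera("top")[90:230,262:352]
o=bot.get_obs();print(o["t"],o["eef_pos"],o["contact_force"])
cv2.imwrite("pics/d.png",cv2.cvtColor(np.hstack([cv2.resize(a,(480,390)),cv2.resize(b,(251,390))]),cv2.COLOR_RGB2BGR))
```

```text
2.2 [ 0.65737917 -0.16931925  0.12766976] [-0.0200042  -0.11687805  0.41030264]
```

View pics/d.png

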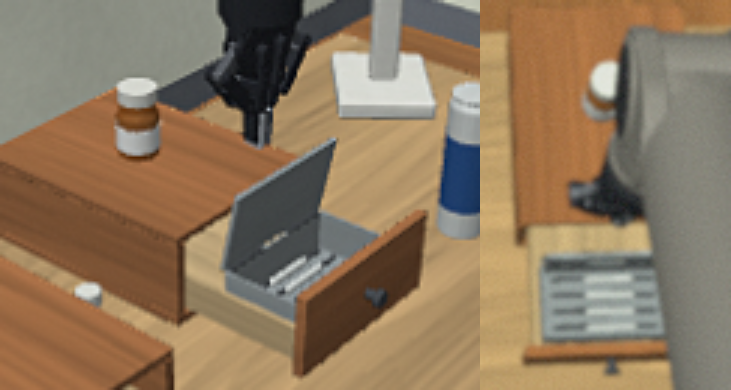

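The side view shows the closed fingertips at crop (265,145), standing clear behind the lid's outer face. Next I push along the lid's arc.

send_rows(slide=[[-8, 0, 0], [-16, 0, 0], [-25, 0, 1], [-34, 0, 2], [-42, 0, 6], [-50, 0, 11], [-57, 0, 18], [-63, 0, 26]], roll=[0, 0, 0, 0, 0, 0, 0, 0], claw=[0, 0, 0, 0, 0, 0, 0, 0])

```text
t: 2.87
eef_pos: [0.5954, -0.1687, 0.1032]
tool_rot: [0.0, 1.0, -0.006, 0.0]
contact_force: [0.4, -0.2, 0.1]
gripper_width: -0.004
grasp_force: 0.0
```

send_rows(slide=[[-3, 0, 4], [-6, 0, 9], [-8, 0, 14], [-9, 0, 19], [-10, 0, 24], [-11, 0, 28], [-11, 0, 30], [-11, 0, 31]], roll=[0, 0, 0, 0, 0, 0, 0, 0], claw=[0, 0, 0, 0, 0, 0, 0, 0])

```text
t: 3.53
eef_pos: [0.5853, -0.1684, 0.0722]
tool_rot: [-0.0, 1.0, -0.006, -0.0]
contact_force: [-0.4, 0.0, 0.7]
gripper_width: 0.001
grasp_force: 0.0
```

Run:
```python
from h import *
a=bot.read_camera("side")[90:220,190:350]; b=bot.read_camera("top")[90:230,262:352]
o=bot.get_obs();print(o["t"],o["eef_pos"],o["contact_force"])
cv2.imwrite("pics/e.png",cv2.cvtColor(np.hstack([cv2.resize(a,(480,390)),cv2.resize(b,(251,390))]),cv2.COLOR_RGB2BGR))
```

```text
3.6333 [ 0.58549442 -0.16843677  0.07260811] [0.09944188 1.0265653  0.0489569 ]
```

View pics/e.png

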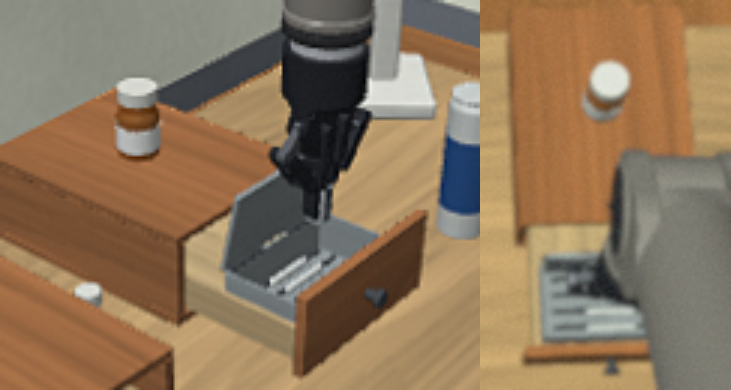

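The picture shows the lid still standing with the fingers in front of it, and the force was zero. I'll check the geometry by projecting the known tip points.

```bash
cat >> h.py <<'E'
def proj(n,p):
    m=bot.camera_model(n); T=np.array(m["camera_from_world"])
    return cv2.projectPoints(np.array([p],float),cv2.Rodrigues(T[:3,:3])[0],T[:3,3],np.array(m["camera_matrix"]),np.array(m["D"]))[0][0,0]
E
python3 - <<'E'
from h import *
f=lambda p:((proj("side",p)-[190,90])*3).round()
for p in ([.6574,-.1693,.1277],[.5855,-.1684,.0726]): print(f(p))
for th in (.9,1.1,1.3,1.5):
    for y in (.076,-.076):
        print(th,y,f([.637-.085*np.cos(th)+.006*np.sin(th),-.166+y,.0655+.085*np.sin(th)+.006*np.cos(th)]), proj("top",[.637-.085*np.cos(th)+.006*np.sin(th),-.166+y,.0655+.085*np.sin(th)+.006*np.cos(th)]))
print(f([.637,-.09,.0655]),f([.637,-.242,.0655]))
a=bot.read_camera("side")[130:220,240:320]; cv2.imwrite("pics/f.png",cv2.cvtColor(cv2.resize(a,None,fx=6,fy=6,interpolation=2),cv2.COLOR_RGB2BGR))
E
```

```text
[255. 173.]
[314. 248.]
0.9 0.076 [263. 223.] [284.91553896 193.27913044]
0.9 -0.076 [359. 159.] [336.7690962 191.3964358]
1.1 0.076 [249. 209.] [284.8543343  187.68239657]
1.1 -0.076 [347. 147.] [336.94630378 185.80977198]
1.3 0.076 [235. 198.] [284.6856099  181.83544836]
1.3 -0.076 [333. 137.] [336.84716456 179.98000632]
1.5 0.076 [220. 191.] [284.41731036 176.02823942]
1.5 -0.076 [319. 130.] [336.47544514 174.19597686]
[219. 271.] [315. 206.]
```

View pics/f.png

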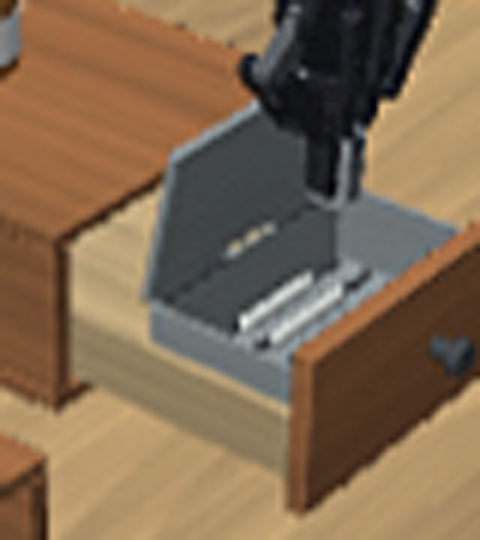

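The visible fingertip in this crop is at (335,205), i.e. full-image (295.8,164.2). That is about 8.5 px above the projected TCP, so the tip appears to be higher than reported and passed over the lid. I'll quantify it.

Run:
```python
from h import *
for dz in (0,.01,.02,.03): print(dz,proj("side",[.5855,-.1684,.0726+dz]),proj("side",[.6574,-.1693,.1277+dz])," obs 296.5,164 ; 278,138")
print("start",proj("side",[.1992,-.6443,.1968]))
print(bot.get_obs()["gripper_width"])
```

```text
0 [294.73330117 172.83042621] [275.12252842 147.53489528]  obs 296.5,164 ; 278,138
0.01 [294.9086811  169.80831322] [275.20912744 144.42779679]  obs 296.5,164 ; 278,138
0.02 [295.08487878 166.76028363] [275.29603373 141.29547954]  obs 296.5,164 ; 278,138
0.03 [295.26188607 163.68615241] [275.38324031 138.13780146]  obs 296.5,164 ; 278,138
start [489.37984281 118.30906102]
-0.0004440995917915077
```

send_rows(slide=[[0, 0, -15], [0, 0, -40], [0, 0, -70], [0, 0, -100], [0, 0, -120], [0, 0, -130], [0, 0, -130], [0, 0, -130]], roll=[0, 0, 0, 0, 0, 0, 0, 0], claw=[0, 0, 0, 0, 0, 0, 0, 0])

```text
t: 4.35
eef_pos: [0.5851, -0.1685, 0.2023]
tool_rot: [0.0, 1.0, -0.006, -0.0]
contact_force: [0.2, 0.4, -0.8]
gripper_width: 0.002
grasp_force: 0.0
```

Run:
```python
from h import *
o=bot.get_obs();print(o["t"],o["eef_pos"],o["contact_force"])
p=o["eef_pos"]; print(proj("side",p),proj("top",p), proj("side",p+[0,0,.02]))
a=bot.read_camera("side")[60:190,230:360]; b=bot.read_camera("top")[130:260,262:362]
cv2.imwrite("pics/g.png",cv2.cvtColor(np.hstack([cv2.resize(a,(520,520),interpolation=2),cv2.resize(b,(280,520)[0:1]+(364,),interpolation=2)[:,:] if 0 else cv2.copyMakeBorder(cv2.resize(b,(280,364),interpolation=2),0,156,0,0,0)]),cv2.COLOR_RGB2BGR))
```

```text
4.35 [ 0.58512846 -0.16848802  0.20228657] [ 0.18295704  0.42476626 -0.84375658]
[297.20187641 131.60553553] [315.50213571 188.78840764] [297.57403192 124.83356443]
```

View pics/g.png

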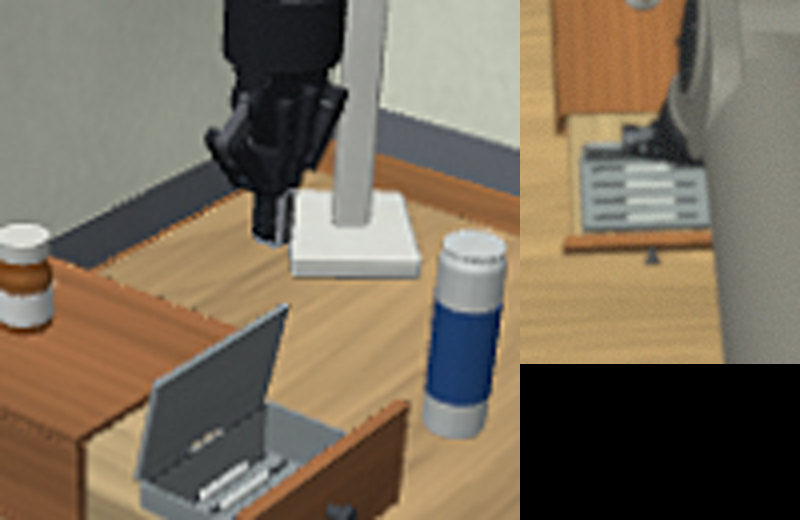

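The side crop shows the finger end at (272,243), i.e. full-image (298,121). The projection of the reported TCP is at row 131.6, so the real fingertips are about 30 mm above it. I'll repeat the push lower, at a height that is safe whether or not this offset is real.

send_rows(slide=[[25, 0, 0], [55, 0, 0], [72, 0, 0], [72, 0, 15], [72, 0, 45], [72, 0, 75], [72, 0, 92], [72, 0, 97]], roll=[0, 0, 0, 0, 0, 0, 0, 0], claw=[0, 0, 0, 0, 0, 0, 0, 0])

```text
t: 5.12
eef_pos: [0.6535, -0.1687, 0.0997]
tool_rot: [-0.001, 1.0, -0.006, -0.005]
contact_force: [-0.1, -0.5, -0.7]
gripper_width: 0.001
grasp_force: 0.0
```

send_rows(slide=[[-4, 0, 0], [-8, 0, 0], [-12, 0, 0], [-16, 0, 0], [-20, 0, 0], [-24, 0, 0], [-28, 0, 0], [-30, 0, 0]], roll=[0, 0, 0, 0, 0, 0, 0, 0], claw=[0, 0, 0, 0, 0, 0, 0, 0])

```text
t: 5.78
eef_pos: [0.6271, -0.1691, 0.1062]
tool_rot: [0.0, 1.0, -0.006, 0.0]
contact_force: [0.8, 0.3, -0.3]
gripper_width: 0.001
grasp_force: 0.4
```

Run:
```python
from h import *
o=bot.get_obs();print(o["t"],o["eef_pos"],o["contact_force"])
a=bot.read_camera("side")[90:220,220:350]
cv2.imwrite("pics/i.png",cv2.cvtColor(cv2.resize(a,(520,520),interpolation=2),cv2.COLOR_RGB2BGR))
```

```text
5.7833 [ 0.62709508 -0.16911756  0.10617947] [ 0.78972734  0.30397374 -0.34303849]
```

View pics/i.png

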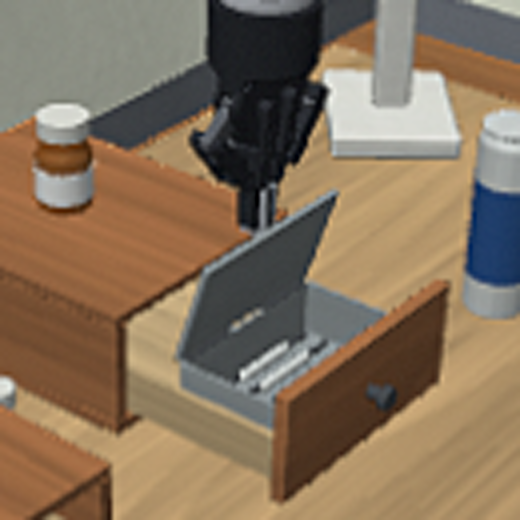

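The fingertips are now behind the lid, whose edge hides them at crop (255,230). The lid has tilted to about 1.2 rad, so I continue along the arc.

send_rows(slide=[[-6, 0, 3], [-12, 0, 7], [-18, 0, 11], [-23, 0, 15], [-28, 0, 20], [-32, 0, 26], [-36, 0, 32], [-39, 0, 38]], roll=[0, 0, 0, 0, 0, 0, 0, 0], claw=[0, 0, 0, 0, 0, 0, 0, 0])

```text
t: 6.5
eef_pos: [0.5875, -0.1686, 0.0669]
tool_rot: [-0.0, 1.0, -0.006, -0.0]
contact_force: [-0.7, 1.2, 0.3]
gripper_width: -0.002
grasp_force: 0.7
```

send_rows(slide=[[-1, 0, 3], [-3, 0, 7], [-4, 0, 11], [-5, 0, 14], [-6, 0, 17], [-6, 0, 19], [-6, 0, 20], [-6, 0, 20]], roll=[0, 0, 0, 0, 0, 0, 0, 0], claw=[0, 0, 0, 0, 0, 0, 0, 0])

```text
t: 7.17
eef_pos: [0.5823, -0.1684, 0.0475]
tool_rot: [-0.0, 1.0, -0.006, -0.0]
contact_force: [-0.6, 0.6, 0.1]
gripper_width: 0.002
grasp_force: 0.0
```

Run:
```python
from h import *
o=bot.get_obs();print(o["t"],o["eef_pos"],o["contact_force"])
a=bot.read_camera("side")[90:220,220:350]
cv2.imwrite("pics/j.png",cv2.cvtColor(cv2.resize(a,(520,520),interpolation=2),cv2.COLOR_RGB2BGR))
```

```text
7.1667 [ 0.58234809 -0.16839232  0.04746817] [-0.6230525   0.56160218  0.06921243]
```

View pics/j.png

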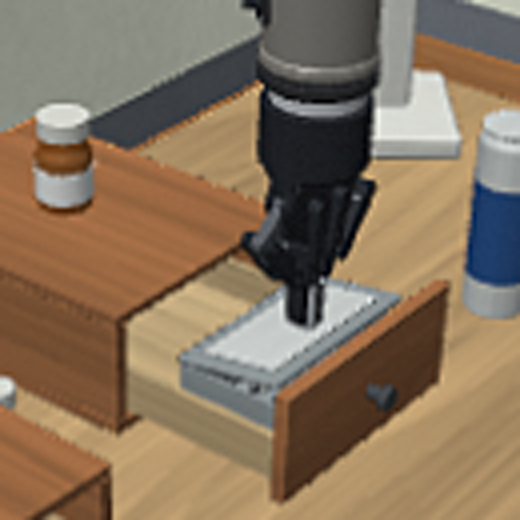

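The lid lies almost flat, with its edge at crop (190–270,355–385) still slightly above the rim. I press down gently.

send_rows(slide=[[0, 0, 1], [0, 0, 2], [0, 0, 3], [0, 0, 4], [0, 0, 5], [0, 0, 5], [0, 0, 5], [0, 0, 5]], roll=[0, 0, 0, 0, 0, 0, 0, 0], claw=[0, 0, 0, 0, 0, 0, 0, 0])

```text
t: 7.88
eef_pos: [0.5824, -0.1684, 0.0427]
tool_rot: [0.0, 1.0, -0.006, 0.0]
contact_force: [0.6, 0.1, -0.1]
gripper_width: 0.002
grasp_force: 0.0
```

send_rows(slide=[[0, 0, 0.5], [0, 0, 1], [0, 0, 1.5], [0, 0, 2], [0, 0, 2.5], [0, 0, 3], [0, 0, 3], [0, 0, 3]], roll=[0, 0, 0, 0, 0, 0, 0, 0], claw=[0, 0, 0, 0, 0, 0, 0, 0])

```text
t: 8.55
eef_pos: [0.5824, -0.1684, 0.0396]
tool_rot: [-0.0, 1.0, -0.006, 0.0]
contact_force: [-0.2, -0.3, 0.3]
gripper_width: -0.003
grasp_force: 0.0
```

send_rows(slide=[[0, 0, 0.5], [0, 0, 1], [0, 0, 1.5], [0, 0, 2], [0, 0, 2.5], [0, 0, 3], [0, 0, 3], [0, 0, 3]], roll=[0, 0, 0, 0, 0, 0, 0, 0], claw=[0, 0, 0, 0, 0, 0, 0, 0])

```text
t: 9.22
eef_pos: [0.5827, -0.1685, 0.0379]
tool_rot: [0.0, 1.0, -0.006, 0.0]
contact_force: [-3.2, 1.5, 9.5]
gripper_width: -0.001
grasp_force: 5.0
```

send_rows(slide=[[0, 0, 0.5], [0, 0, 1], [0, 0, 1], [0, 0, 1], [0, 0, -10], [0, 0, -40], [0, 0, -75], [0, 0, -110]], roll=[0, 0, 0, 0, 0, 0, 0, 0], claw=[0, 0, 0, 0, 0, 0, 0, 0])

```text
t: 9.88
eef_pos: [0.5816, -0.1683, 0.1477]
tool_rot: [-0.0, 1.0, -0.006, -0.001]
contact_force: [1.5, 0.3, -0.1]
gripper_width: -0.003
grasp_force: 0.0
```

send_rows(slide=[[-25, 0, 0], [-60, 0, 0], [-95, 0, 0], [-112, 0, 0], [-112, 0, 0], [-112, 0, 30], [-112, 0, 60], [-112, 0, 85]], roll=[0, 0, 0, 0, 0, 0, 0, 0], claw=[0, 0, 0, 0, 0, 0, 0, 0])

```text
t: 10.55
eef_pos: [0.4712, -0.1671, 0.061]
tool_rot: [0.0, 1.0, -0.006, 0.001]
contact_force: [-0.7, 0.3, 0.1]
gripper_width: -0.002
grasp_force: 0.0
```

Run:
```python
from h import *
o=bot.get_obs();print(o["t"],o["eef_pos"],o["contact_force"])
a=bot.read_camera("side")[90:220,220:350]
cv2.imwrite("pics/k.png",cv2.cvtColor(cv2.resize(a,(400,400),interpolation=2),cv2.COLOR_RGB2BGR))
# case rim/lid check: grey lid mask extents vs. predictions for a shut lid
f=lambda p:proj("side",p).round(1)
print([f([x,y,.0715]) for x in(.552,.637) for y in(-.09,-.242)])
g=cv2.cvtColor(a,cv2.COLOR_RGB2HSV); m=((g[...,1]<60)&(g[...,2]>90)).astype(np.uint8)
n,l,s,c=cv2.connectedComponentsWithStats(m)
print([(s[i,:5]+[220,90,0,0,0]).tolist() for i in range(1,n) if s[i,4]>60])
```

```text
10.55 [ 0.47120296 -0.16707229  0.06103404] [-0.72504531  0.2541585   0.06384605]
[array([287.9, 189.6]), array([319. , 166.7]), array([263. , 178.5]), array([295. , 157.1])]
[[220, 90, 81, 36, 1662], [300, 90, 50, 40, 1141], [324, 121, 24, 7, 81], [228, 132, 15, 10, 109], [264, 158, 54, 40, 999], [338, 161, 12, 9, 85]]
```

The lid blob spans (264–318, 158–198), which matches a shut lid (predicted 263–319, from row 157). Next is the drawer.

send_rows(slide=[[0, 0, 10], [0, 0, 20], [10, 0, 20], [20, 0, 20], [30, 0, 20], [38, 0, 20], [46, 0, 20], [54, 0, 20]], roll=[0, 0, 0, 0, 0, 0, 0, 0], claw=[0, 0, 0, 0, 0, 0, 0, 0])

```text
t: 11.27
eef_pos: [0.5242, -0.1677, 0.0419]
tool_rot: [0.0, 1.0, -0.006, -0.001]
contact_force: [-5.2, 1.2, 2.9]
gripper_width: -0.003
grasp_force: 2.3
```

send_rows(slide=[[8, 0, 0], [16, 0, 0], [25, 0, 0], [34, 0, 0], [43, 0, 0], [52, 0, 0], [61, 0, 0], [70, 0, 0]], roll=[0, 0, 0, 0, 0, 0, 0, 0], claw=[0, 0, 0, 0, 0, 0, 0, 0])

```text
t: 11.93
eef_pos: [0.5952, -0.1683, 0.0416]
tool_rot: [-0.0, 1.0, -0.006, -0.0]
contact_force: [-4.9, 1.5, 2.0]
gripper_width: -0.003
grasp_force: 2.3
```

send_rows(slide=[[9, 0, 0], [18, 0, 0], [26, 0, 0], [33, 0, 0], [40, 0, 0], [45, 0, 0], [49, 0, 0], [52, 0, 0]], roll=[0, 0, 0, 0, 0, 0, 0, 0], claw=[0, 0, 0, 0, 0, 0, 0, 0])

```text
t: 12.6
eef_pos: [0.6455, -0.169, 0.0414]
tool_rot: [-0.0, 1.0, -0.006, -0.001]
contact_force: [-12.5, 3.9, 8.3]
gripper_width: 0.0
grasp_force: 6.5
```

send_rows(slide=[[1, 0, 0], [2, 0, 0], [3, 0, 0], [4, 0, 0], [5, 0, 0], [6, 0, 0], [7, 0, 0], [8, 0, 0]], roll=[0, 0, 0, 0, 0, 0, 0, 0], claw=[0, 0, 0, 0, 0, 0, 0, 0])

```text
t: 13.27
eef_pos: [0.645, -0.1691, 0.0411]
tool_rot: [-0.0, 1.0, -0.007, -0.009]
contact_force: [-33.0, 6.0, 25.1]
gripper_width: -0.001
grasp_force: 16.8
```

send_rows(slide=[[0, 0, 0], [-20, 0, 0], [-50, 0, 0], [-85, 0, 0], [-110, 0, -20], [-120, 0, -50], [-130, 0, -80], [-140, 0, -100]], roll=[0, 0, 0, 0, 0, 0, 0, 0], claw=[0, 0, 0, 0, 0, 0, 0, 0])

```text
t: 13.93
eef_pos: [0.5163, -0.1689, 0.145]
tool_rot: [0.001, 1.0, -0.007, 0.003]
contact_force: [0.7, 0.4, 0.5]
gripper_width: -0.002
grasp_force: 0.0
```

send_rows(slide=[[-2, 40, 0], [-4, 80, 0], [-4, 120, 0], [-4, 160, 0], [-4, 190, 0], [-4, 210, 0], [-4, 220, 0], [-4, 220, 0]], roll=[0, 0, 0, 0, 0, 0, 0, 0], claw=[0, 0, 0, 0, 0, 0, 0, 0])

```text
t: 14.6
eef_pos: [0.5074, -0.3912, 0.1419]
tool_rot: [0.001, 1.0, -0.008, 0.001]
contact_force: [-0.8, -0.1, 0.6]
gripper_width: 0.002
grasp_force: 0.0
```

Run:
```python
from h import *
o=bot.get_obs();print(o["t"],o["eef_pos"],o["contact_force"])
a=bot.read_camera("side"); b=bot.read_camera("top")
P=lambda x:cv2.resize(x,None,fx=4,fy=4,interpolation=2)
A=P(a[100:225,180:305]); B=cv2.resize(b[85:210,262:332],None,fx=4,fy=4,interpolation=2)
im=cv2.cvtColor(np.hstack([A,B]),cv2.COLOR_RGB2BGR); cv2.imwrite("pics/l.png",im); print(im.shape)
for y in(-.068,-.166,-.262): print("face at .669:",(proj("top",[.669,y,.094])-[262,85])*4+[500,0],(proj("side",[.669,y,.094])-[180,100])*4, " .657:",(proj("top",[.657,y,.094])-[262,85])*4+[500,0])
```

```text
14.6 [ 0.50735078 -0.39119265  0.14192721] [-0.7631014  -0.13323365  0.59347137]
(500, 780, 3)
face at .669: [553.40585073 342.82650242] [275.69221923 283.4993004 ]  .657: [554.15378274 357.91984394]
face at .669: [680.2940728  338.38572796] [363.73539683 227.84753462]  .657: [681.35113096 353.4429742 ]
face at .669: [803.99296842 334.09007947] [442.03763374 178.44502088]  .657: [805.34868644 349.10335305]
```

View pics/l.png

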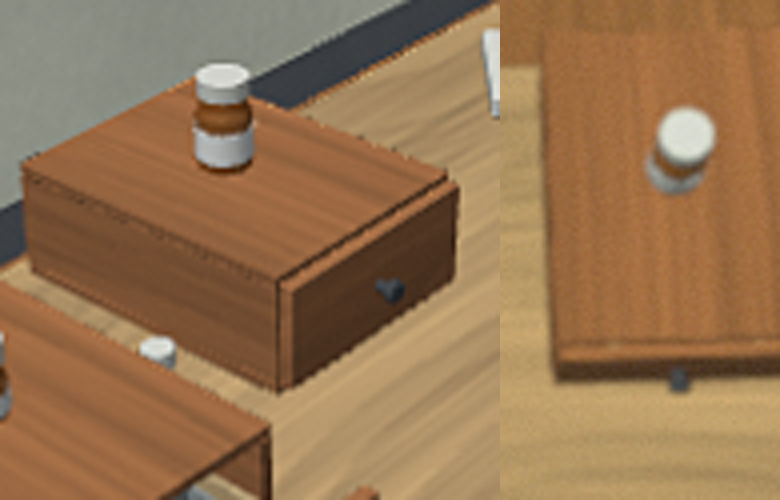

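The drawer panel sits flush against the unit: its outer top edge at row ~358 gives x = 0.657, the unit front less the 12 mm panel. The knob is in place and the bottle still stands. I'll lift clear, then check that nothing else moved.

send_rows(slide=[[0, 0, -20], [0, 0, -50], [0, 0, -80], [0, 0, -80], [0, 0, -80], [0, 0, -80], [0, 0, -80], [0, 0, -80]], roll=[0, 0, 0, 0, 0, 0, 0, 0], claw=[0, 0, 0, 0, 0, 0, 0, 0])

```text
t: 15.37
eef_pos: [0.5071, -0.3864, 0.2203]
tool_rot: [-0.001, 1.0, -0.006, -0.001]
contact_force: [-0.3, 0.4, -0.8]
gripper_width: -0.001
grasp_force: 0.0
```

Run:
```python
from h import *
o=bot.get_obs();print(o["t"],o["eef_pos"],o["contact_force"])
a=cv2.cvtColor(cv2.imread("pics/side0.png"),cv2.COLOR_BGR2RGB).astype(int); b=bot.read_camera("side").astype(int)
d=(np.abs(a-b).max(2)>40).astype(np.uint8)
n,l,s,c=cv2.connectedComponentsWithStats(d)
print("changed",[s[i].tolist() for i in range(1,n) if s[i,4]>12])
for im in(a,b):
    m=(im[...,2]>im[...,0]+50)[100:180,325:365]; v=np.argwhere(m); print("can blue",v.mean(0)+[100,325],len(v))
print("can/cup px expected",d[115:170,330:360].sum(),d[158:185,365:390].sum(),"tray",d[180:290,115:275].sum())
```

```text
15.3667 [ 0.50714911 -0.38638747  0.22033897] [-0.33834997  0.44044939 -0.77132945]
changed [[353, 0, 39, 99, 1839], [496, 0, 6, 10, 29], [505, 6, 7, 12, 47], [497, 13, 3, 9, 15], [489, 23, 23, 103, 1127], [456, 126, 56, 144, 2261], [250, 136, 83, 80, 2753], [250, 171, 1, 19, 19], [491, 184, 14, 8, 40], [493, 195, 19, 36, 159], [277, 197, 8, 5, 14], [274, 201, 6, 4, 13], [503, 260, 9, 13, 76]]
can blue [148.45505618 344.98595506] 356
can blue [148.45505618 344.98595506] 356
can/cup px expected 21 0 tray 379
```

```bash
python3 -c "
from station import bot
print(bot.hand_in())"
```

```text
the job is handed in; nothing more can be done
None
```

The lid was pushed shut first and the drawer then pushed home. I saw no sign that the tray drawer or any loose item moved, and the job was handed in at about 15.4 s.

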